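# Bring the router lift back to its set height and lock it

### The arm

A 6-joint arm with a two-finger parallel gripper is mounted at the origin on the work surface. World frame = base frame: x ahead of the robot, y to its left, z up, the work surface at z = 0. Lengths are in m, angles in degrees, forces in N, time in s.
With the tool pointing down it reaches from about 0.375 to 0.75 m from the base axis. Payload 9 kg.
Tool frame: the origin (TCP) lies where the fingers leave the gripper's body, on its centre line; the fingertips stand 73 mm ahead of it and the grasp point (between the pads) lies 54 mm ahead of it (robot.tip_reach is the distance from the TCP to the fingertips, in m); z points along the fingers, y is the direction in which the jaws open and shut (so a half turn about z gives the same grasp; the last joint's range is limited). The gripper opens to 85 mm and grips with 20 to 120 N. Pads are 22 mm wide; open, the fingers measure 114 mm over their backs; the gripper's body (76 mm by 85 mm) begins 54 mm behind the grasp point. The pads swing forward as they close: fully open they stand 13 mm farther back than shut.
Start: joints at [-12.473, 5.964, 5.575, 89.605, 0, 77.527], TCP at [0.6, 0, 0.304] pointing down, gripper open.
Joint ranges: [-171.21, 171.21], [-48.23, 106.86], [-62.78, 66.21], [-105.2, 120.99], [-86.42, 89.51], [-180, 180]. Speed limits (degrees/s): [127.2, 127.2, 147.25, 180, 180, 180].

### API

Orientations are given as [roll, pitch, yaw] about the fixed x, y, z axes, in that order (R = Rz(yaw) Ry(pitch) Rx(roll)).
In Python, from plant import robot gives the robot as it stands. Calls block until the motion is done:
- robot.move_pose(position, orientation): joint-space move of the TCP to a pose.
- robot.line_to(position, vel=0.15, rotation=None, guard=None): straight line of the TCP; rotation=None keeps the orientation; vel is the mean speed in m/s. With guard (N) it stops when the force on the tool has changed by that much, and returns True; else False.
- robot.goto_joints(angles): joint-space move.
- robot.set_gripper(opening): finger opening in m; the grip force is fixed at half the most; returns when the fingers have stopped.
- robot.pause(seconds).
- robot.ik(position, orientation): joint angles nearest the present ones, or None.
- robot.observe(): the state.
- robot.grab_frame(name): name is "scene" or "side" or "wrist"; returns the picture (420x560x3 uint8, blue, green, red); there is no depth.
- robot.get_calibration(name): a dict with "vertical_fov" (degrees; the focal length in pixels is half the picture's height over the tangent of half this angle, whatever the lens; pixels are square), "cx", "cy" (the principal point, pixels), "rvec" (rotation vector, rad) and "tvec" (3), from world to camera coordinates, as OpenCV has them. Camera axes: x right, y down, z forward; pixel columns grow to the right and rows downward; lengths in m; the calibration is good to about 2 mm. A picture is of the moment at which its call begins: read the wrist's pose just before it. get_calibration takes no time and is no camera call; for the wrist camera it gives the pose at the moment of the call.
A pose or a line that the arm cannot do raises robot.IKError and nothing moves.
- robot.job_done(): hands the job in, once; it reports no verdict.
The state is a dict: "time": time; "q": joint angles; "qvel": joint speeds; "joint_torque": joint torques, N m; "tool_pos": TCP position; "tcp_rot": TCP orientation; "ft_force": force on the tool from outside, world axes, zero at the start; "torque": the same for the moment, N m; "gripper_width": finger opening in m.
Only numpy, scipy, OpenCV 4.12 (cv2) and the standard library are available. Lean on these libraries where they do the work, as an engineer would, in place of code of your own. Each camera call takes 0.05 s, during which the arm holds its last target.

### The job

Bring the router bit back to the height of the last cut: with a fingertip, push the lift's handwheel round by its finger knob until the index line on the wheel lines up with the long zero line of the scale ring around it. Then swing the lock lever with a fingertip all the way over to its locked stop, with the wheel left on the line. Push gently and pinch or lift nothing, do not shift the scale ring, and leave everything else where it is.

Things in the scene. Friction and masses are not known exactly. Their poses are not given: they have to be found in the camera images.
- router_top: Grey router table top, 340 mm (x) by 520 mm (y), 25 mm thick, fixed on the bench, a dark plate flush in it. Origin at bench level under the upright router bit (13 mm thick, 25 mm tall); +x points to the fence (front face at x = +90 mm, 60 mm tall, bolted down), +y left, z up. Handwheel axis at (-55, -105) mm, lever pivot at (-60, +95) mm. 'Board' below means this.
- wheel_axis (a point): Point on the handwheel's upright axis, level with the wheel's upper face (17.5 mm above the board's face). The wheel is a black disc 96 mm across with a silver hub (30 mm across, 7 mm high). It stays where it is left: steady friction 0.10 N m, about 3 N at the finger knob, no spring or detents.
- lift_wheel (a joint): Handwheel angle in rad, growing anticlockwise seen from above; at 0 the index line points along the board's -x. Turns 3.1 rad either way. It starts 0.6 to 2.4 rad clockwise of the zero line, so it must be turned anticlockwise.
- finger_knob (a point): Top centre of the wheel's finger knob: a bright metal upright round post 18 mm in diameter, 31 mm tall above the wheel's upper face (with a flange 22 mm in diameter, 3 mm thick, at its foot), 34 mm from the axis, directly opposite the index line.
- wheel_index (a point): Index mark: outer end of the white line (30 mm long, 3.4 mm wide) on the wheel's upper face, taken 49 mm from the axis, 17.5 mm above the board.
- ring_zero (a point): Zero line of the scale ring: inner end of the ring's longest, widest line (black, right across the ring, 3.6 mm wide), taken 49 mm from the axis, 6 mm above the board; lined up when the index mark is over it in plan. The ring is bright aluminium, 128 mm across, 6 mm high, around and under the wheel, with 36 lines 10 degrees apart; friction alone holds it (0.12 N m).
- lock_lever (a joint): Lock lever angle in rad: 0 is released, the lever pointing along the board's -x; grows clockwise seen from above to 1.57 at the locked stop, pointing along the board's +y. Starts at 0 to 0.2. It stays where it is left (friction 0.15 N m, about 2.2 N at the tip). Locking does not keep the wheel from being knocked round.
- lever_tip (a point): Top centre of the upright round post at the end of the dark steel lock lever: 16 mm in diameter, from 9 to 35 mm above the board, 68 mm from the pivot. The lever's arm is 12 mm wide, from 9 to 18 mm above the board.
- lever_pivot (a point): Point on the lever's upright pivot axis, at the top of its 26 mm hub, 21 mm above the board.
- setup_bar: Loose brass setup bar, 70 x 12 x 12 mm, lying on the board between wheel and lever. Origin at the centre of its underside, long axis x. Not to be moved.
- test_piece: Loose grooved wooden test piece, 150 x 50 x 20 mm, lying along the fence on the left. Origin at the centre of its underside. Not to be moved.
- collet_wrench: Loose steel wrench, 170 mm long, lying flat to the right of the wheel. Not to be moved.
- spare_ring: Loose steel insert ring, 84 mm across, 6 mm high, on the board's left front corner. Not to be moved.
- pencil: Loose flat carpenter's pencil, 170 mm long, 8 mm high, lying between wheel and fence. Not to be moved.
- push_block: Loose wooden push block, 230 x 76 mm, 90 mm tall, on the bench to the left of the board. Not to be moved.
- glue_bottle: Loose glue bottle, 60 mm across, 170 mm tall, standing on the bench to the right of the board. Not to be moved.

How it is judged (in metres and radians):
On the way, in this order (a step that is already met when the one before it is completed fails the run):
1. the wheel's index line stands on the ring's zero line, with the lock lever still released (horizontal distance between wheel_index and ring_zero below 0.003 m and value of joint lock_lever below 0.4 rad), for 0.4 s.
2. the lock lever is swung over to its locked stop (value of joint lock_lever above 1.4 rad), for 0.2 s.
At the end, for the whole second after the job is handed in: The outer end of the index line is within 3 mm (about 3.5 degrees) of the zero line in plan, the lock lever is within 10 degrees of its locked stop (over 1.4 rad), and the wheel is at rest (horizontal distance between wheel_index and ring_zero below 0.003 m and value of joint lock_lever above 1.4 rad and velocity of joint lift_wheel between -0.03 and 0.03 rad/s); the robot touches nothing.
It fails at once if the wheel or its finger knob is pinched or forced (over 20 N from the fingers) (contact force between the fingers and lift_wheel above 20 N).
It fails at once if the lock lever is pinched or forced (over 35 N from the fingers) (contact force between the fingers and lock_lever above 35 N).
It fails at once if the scale ring is shifted by more than 3 mm at its zero line (distance of ring_zero from where it was at the start of the episode above 0.003 m).
It fails at once if a loose thing is lifted or moved by more than 10 mm (distance of any of setup_bar, test_piece, collet_wrench, spare_ring, pencil, push_block, glue_bottle from where it was at the start of the episode above 0.01 m).
It also fails if it takes over 56 s, if anything falls off the work surface, if the arm or the gripper's body presses on something with over 40 N, if the wrist force passes 120 N, or if a joint passes its speed limit or range.

## Working session

There is one attempt and no reset: what is moved stays moved. The work goes in short steps, each a Python script; the robot and the scene stay as the last script left them, time stands still between calls to the robot, and variables do not carry over. Pictures are saved under pics/ and viewed, and the job is handed in when it is done.

```bash
mkdir -p pics; ls; python3 - <<'E'
from plant import robot
import cv2
o=robot.observe();print(o['time'],o['tool_pos'],o['tcp_rot'],o['gripper_width'],robot.tip_reach)
for n in("scene","side","wrist"):
    c=robot.get_calibration(n);print(n,c)
    cv2.imwrite(f"pics/a_{n}.png",robot.grab_frame(n))
E
```

```text
pics
0.0 [5.99764318e-01 5.61163181e-05 3.03114475e-01] [-1.79926075e+02 -1.66128099e-02  8.99999023e+01] 0.08545866149634065 0.0726
scene {'vertical_fov': 54.80661829938089, 'cx': 280.05709216170135, 'cy': 211.13118323591922, 'rvec': array([ 1.99285977,  1.7602197 , -0.53044558]), 'tvec': array([-0.04665523, -0.42310113,  1.54286084])}
side {'vertical_fov': 57.497969930834, 'cx': 279.29638205898357, 'cy': 214.4780232215896, 'rvec': array([ 2.09415022, -0.50857413,  0.25647702]), 'tvec': array([-0.51506392,  0.21224857,  0.99854579])}
wrist {'vertical_fov': 65.18422071897712, 'cx': 284.7094543613708, 'cy': 207.92502795142968, 'rvec': array([-2.81038840e+00,  1.04602439e-04,  2.34016754e-03]), 'tvec': array([-0.59916272, -0.0414122 ,  0.3809591 ])}
```

View pics/a_scene.png

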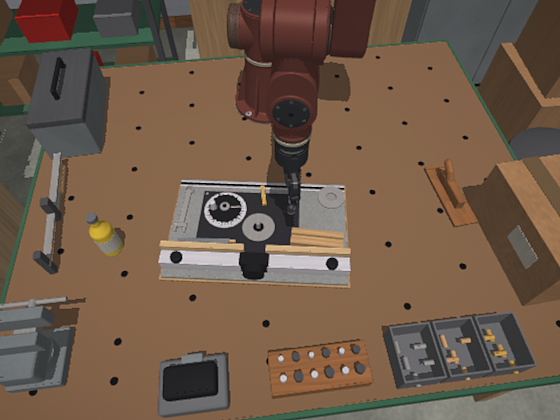

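View pics/a_side.png

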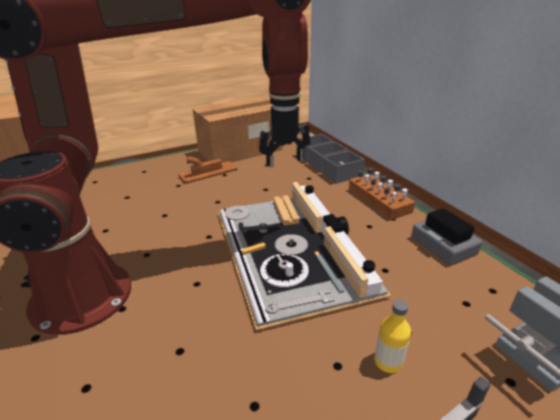

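View pics/a_wrist.png

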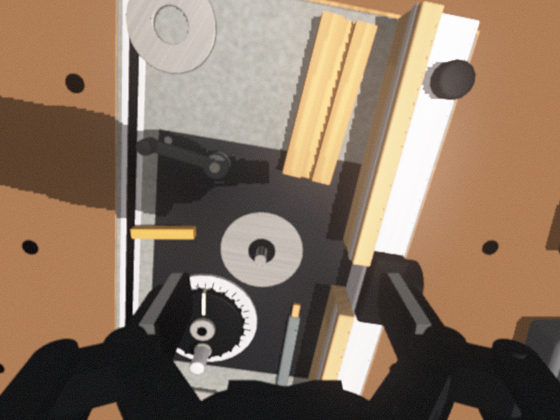

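The side and scene views show the board between the arm and the bench's far side. In the wrist view, the lever pivot is at (217,163), the wheel hub at (203,330) and the bit foot at (262,250). The index line points up (+y) and the knob is near (199,362).

```bash
cat > h.py <<'E'
import numpy as np,cv2
def cam(c):
    f=210/np.tan(np.radians(c['vertical_fov'])/2)
    R=cv2.Rodrigues(np.array(c['rvec']))[0];return f,R,np.array(c['tvec'])
def back(c,uv,z):
    f,R,t=cam(c);d=R.T@np.array([(uv[0]-c['cx'])/f,(uv[1]-c['cy'])/f,1.]);o=-R.T@t
    return o+d*(z-o[2])/d[2]
def proj(c,p):
    f,R,t=cam(c);q=R@np.array(p)+t;return np.array([f*q[0]/q[2]+c['cx'],f*q[1]/q[2]+c['cy']])
E
python3 - <<'E'
from plant import robot
from h import *
c=robot.get_calibration("wrist")
f,R,t=cam(c);print('campos',-R.T@t, R.T[:,2])
pv=back(c,(217,163),.046);wh=back(c,(203,330),.0495);bit=back(c,(262,252),.026)
print(pv,wh,bit)
d=pv-wh;th=np.degrees(np.arctan2(d[1],d[0])-np.arctan2(200,-5));print('yaw',th,np.linalg.norm(d[:2]))
E
```

```text
campos [0.59981495 0.08450837 0.37286027] [-0.00145773 -0.32521975 -0.94563735]
[0.5312566  0.01984706 0.046     ] [ 0.50169258 -0.18086695  0.0495    ] [ 0.572672   -0.08935843  0.026     ]
yaw -9.811183891013142 0.20287963213307367
```

```bash
python3 - <<'E'
from plant import robot
from h import *
robot.move_pose([0.505,-0.20,0.30],[180,0,90])
robot.set_gripper(0.0)
c=robot.get_calibration("wrist")
im=robot.grab_frame("wrist");cv2.imwrite("pics/b.png",im)
print(c,robot.observe()['time'],robot.observe()['gripper_width'])
print(proj(c,[.503,-.181,.0495]))
np.save('b.npy',c)
E
```

```text
{'vertical_fov': 65.18422071897712, 'cx': 284.7094543613708, 'cy': 207.92502795142968, 'rvec': array([-2.81012850e+00,  4.91790380e-04,  7.11139166e-04]), 'tvec': array([-0.50480229, -0.22939458,  0.31209439])} 1.8583 -0.000205757262490243
[282.93749529 165.06281677]
```

View pics/b.png

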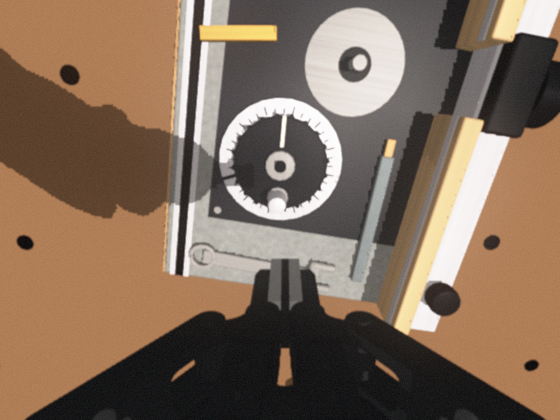

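```bash
python3 - <<'E'
import cv2
im=cv2.imread('pics/b.png')[90:230,205:360]
cv2.imwrite('pics/b2.png',cv2.resize(im,None,fx=5,fy=4.2*5/4.2*0.85,interpolation=cv2.INTER_CUBIC)[:600])
E
```

```text
(no output)
```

View pics/b2.png

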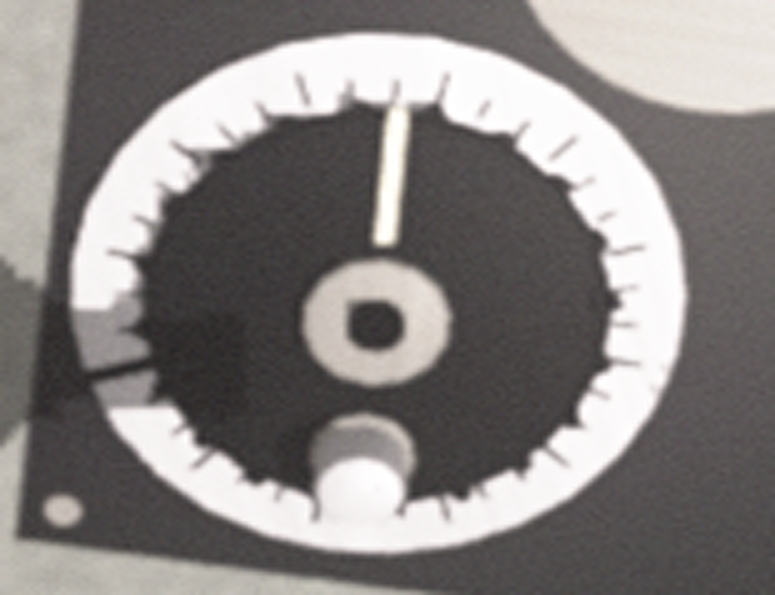

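The zoom shows the zero line on the left at crop (150,364)–(92,378), in shadow. The index end is at (398,105), the hub at (376,322) and the knob top near (360,490).

```bash
python3 - <<'E'
from h import *
c=np.load('b.npy',allow_pickle=True).item()
P=lambda x,y,z:back(c,(205+x/5,90+y/4.25),z)
z0=.025
hub=P(376,322,z0+.0245);print('hub',hub)
ringL,ringR,ringT,ringB=P(72,290,z0+.006),P(686,295,z0+.006),P(380,33,z0+.006),P(385,552,z0+.006)
print('ring',ringL,ringR,ringT,ringB,(ringL+ringR)/2,(ringT+ringB)/2)
ax=hub
def ang(p):
    d=p-ax;return np.degrees(np.arctan2(d[1],d[0])),np.linalg.norm(d[:2])
print('idx',ang(P(398,105,z0+.0175)),'inner',ang(P(384,244,z0+.0175)))
print('zero',ang(P(150,364,z0+.006)),ang(P(92,378,z0+.006)))
print('knob',ang(P(360,490,z0+.0485)))
# board yaw: plate edges
bit=back(c,(353,73),.025);print('bit',bit)
print(back(c,(183,0),.025)-back(c,(166,272),.025))
E
```

```text
hub [ 0.500297   -0.18170014  0.0495    ]
ring [ 0.43707109 -0.17760104  0.031     ] [ 0.56436857 -0.17887131  0.031     ] [ 0.501141   -0.11822194  0.031     ] [ 0.50172109 -0.2460266   0.031     ] [ 0.50071983 -0.17823618  0.031     ] [ 0.50143105 -0.18212427  0.031     ]
idx (np.float64(84.82407178952202), np.float64(0.048356286093584715)) inner (np.float64(84.69958513748976), np.float64(0.01703144218420072))
zero (np.float64(-163.3360088879964), np.float64(0.05008109497979918)) (np.float64(-163.48022996219527), np.float64(0.0630297653585261))
knob (np.float64(-94.97622463545973), np.float64(0.03322029631575804))
bit [ 0.57113944 -0.09547992  0.025     ]
[0.04865184 0.28089975 0.        ]
```

```bash
cat >> h.py <<'E'
AX=np.array([.5006,-.1817])
def tool_at(ax,r,ang,gap,sgn):
    """centre of fingertip behind a post at angle ang(deg), pushing sgn=+1 ccw; gap=distance centre-post centre"""
    a=np.radians(ang);er=np.array([np.cos(a),np.sin(a)]);et=sgn*np.array([-er[1],er[0]])
    return ax+r*er-gap*et, ang+90*sgn
E
python3 - <<'E'
from plant import robot
from h import *
c=robot.get_calibration("scene");print('bottle',back(c,(110,253),0.0))
tr=robot.tip_reach
p,y=tool_at(AX,.034,-95,.032,1)
print(p,y)
for a in (-95,-40,17):
    q,yy=tool_at(AX,.034,a,.02,1);print(a,q,robot.ik([*q,.056+tr],[180,0,yy]))
robot.move_pose([*p,.15+tr],[180,0,y])
robot.line_to([*p,.056+tr],vel=.1,guard=8)
o=robot.observe();print(o['time'],o['tool_pos'],o['tcp_rot'],o['ft_force'])
cc=robot.get_calibration("wrist");np.save('c.npy',cc)
cv2.imwrite("pics/c.png",robot.grab_frame("wrist"))
cv2.imwrite("pics/cs.png",robot.grab_frame("side"))
E
```

```text
bottle [ 0.59169245 -0.52779669  0.        ]
[ 0.46575847 -0.21278164] -5
-95 [ 0.47771281 -0.2138275 ] [-38.45027109  -4.88646084 -23.66992865  71.21653219   0.
 146.54972891]
-40 [ 0.51378976 -0.21887567] [-36.49270646   1.31027723 -17.59481479  71.09490799   0.
  93.50729354]
17 [ 0.5389618  -0.19088546] [-32.60360522   3.60988013 -15.23308991  71.15702996   0.
  40.39639478]
4.3667 [ 0.46613438 -0.21306535  0.12935547] [ 1.79962053e+02 -5.53624988e-02 -4.99819816e+00] [ 0.527408   -0.49204181  0.44379784]
```

View pics/c.png

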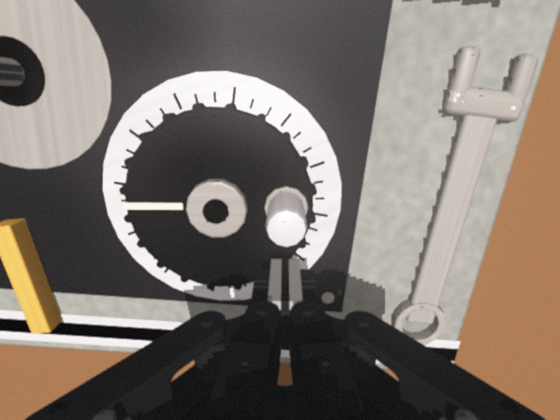

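View pics/cs.png

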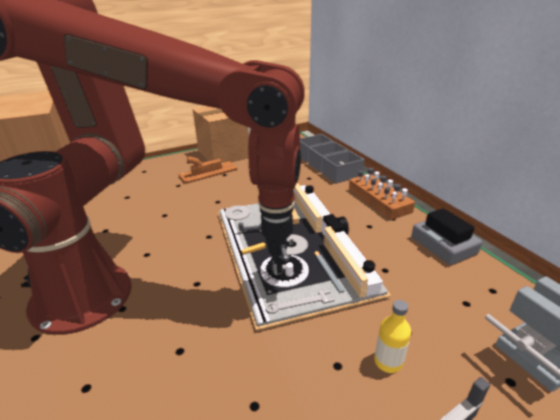

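The fingertip (285,262) is directly behind the knob (287,230), well clear of hub and ring. Next I'll push along the arc and stop about 12° short.

```bash
python3 - <<'E'
from plant import robot
from h import *
tr=robot.tip_reach
p,y=tool_at(AX,.034,-95,.018,1)
h=robot.line_to([*p,.056+tr],vel=.02,guard=1.5)
o=robot.observe();tp=np.array(o['tool_pos'])
er=np.array([np.cos(np.radians(-95)),np.sin(np.radians(-95))]);et=np.array([-er[1],er[0]])
gap=-(tp[:2]-AX)@et
print(h,o['time'],gap,o['ft_force'])
g=.020 if not h else gap
print('g',g)
a=-95.
while a<5-.01:
    a=min(a+10,5)
    p,y=tool_at(AX,.034,a,g,1)
    robot.line_to([*p,.056+tr],vel=.04,rotation=[180,0,y])
    o=robot.observe();f=o['ft_force'];print(a,round(o['time'],2),np.round(f,1))
np.save('g.npy',g)
cc=robot.get_calibration("wrist");np.save('d.npy',cc)
cv2.imwrite("pics/d.png",robot.grab_frame("wrist"))
E
```

```text
True 5.05 0.02029441223278447 [-0.28559081 -0.29933136  1.2356985 ]
g 0.02029441223278447
-85.0 5.38 [-0.3 -0.7 -0.4]
-75.0 5.71 [-0.6  0.3 -0.4]
-65.0 6.03 [-2.1 -1.  -1.5]
-55.0 6.36 [-0.5  0.5  0.7]
-45.0 6.68 [-0.7 -0.5 -0.5]
-35.0 7.01 [-0.7  0.3  0.1]
-25.0 7.33 [-0.3 -0.3  0.1]
-15.0 7.66 [-0.1 -0.2 -0.1]
-5.0 7.98 [ 0.3 -0.   0.1]
5.0 8.31 [-0.9  0.2 -0.1]
```

View pics/d.png

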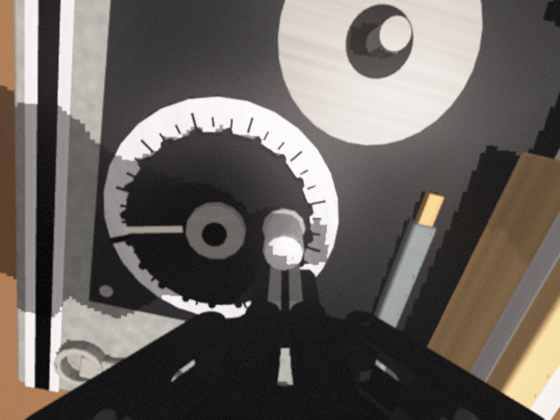

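```bash
cat > z.py <<'E'
import cv2,sys
n,x0,y0,w,s,o=sys.argv[1],*map(int,sys.argv[2:6]),sys.argv[6]
im=cv2.imread(n)[y0:y0+w*3//4,x0:x0+w]
im=cv2.convertScaleAbs(im,alpha=1.5)
cv2.imwrite(o,cv2.resize(im,None,fx=s,fy=s,interpolation=cv2.INTER_CUBIC))
E
python3 z.py pics/d.png 95 175 160 5 pics/d2.png
```

```text
(no output)
```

View pics/d2.png

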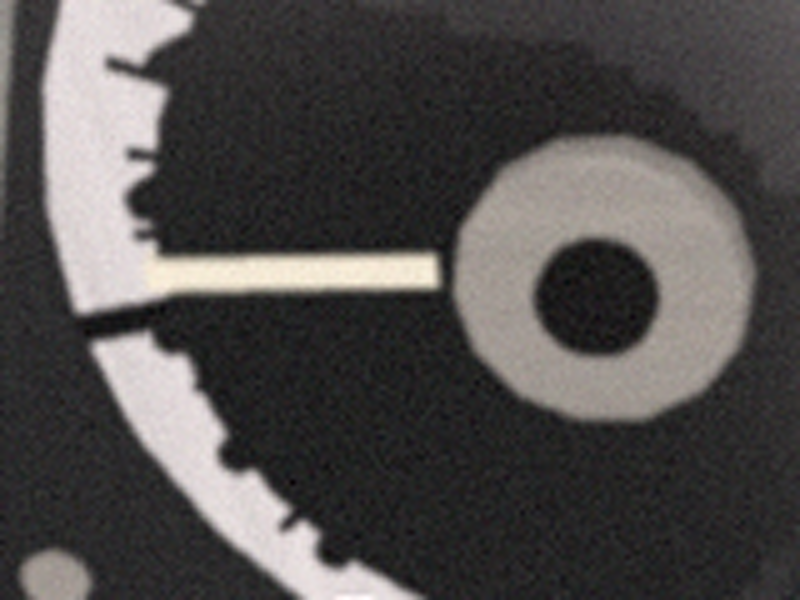

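```bash
cat > m.py <<'E'
from h import *
def rep(c,P,hub,idx,idxi,z1,z2):
    h=P(*hub,.0495)
    def ang(p,a):
        d=p[:2]-a[:2];return round(np.degrees(np.arctan2(d[1],d[0]))%360,2),round(np.linalg.norm(d)*1e3,1)
    print('hub',h)
    for ax in(h,AX):
        print('idx',ang(P(*idx,.0425),ax),ang(P(*idxi,.0425),ax),'lineDir',ang(P(*idx,.0425),P(*idxi,.0425)),'zero',ang(P(*z1,.031),ax),ang(P(*z2,.031),ax),'zdir',ang(P(*z1,.031),P(*z2,.031)))
E
python3 - <<'E'
from m import *
c=np.load('d.npy',allow_pickle=True).item()
rep(c,lambda x,y,z:back(c,(95+x/5,175+y/5),z),(604,278),(148,273),(440,272),(84,328),(148,316))
E
```

```text
hub [ 0.50070643 -0.18022036  0.0495    ]
idx (np.float64(187.45), np.float64(48.4)) (np.float64(191.72), np.float64(18.5)) lineDir (np.float64(184.82), np.float64(30.0)) zero (np.float64(197.09), np.float64(64.1)) (np.float64(197.26), np.float64(56.6)) zdir (np.float64(195.82), np.float64(7.5))
idx (np.float64(185.72), np.float64(48.1)) (np.float64(187.22), np.float64(18.2)) lineDir (np.float64(184.82), np.float64(30.0)) zero (np.float64(195.85), np.float64(63.6)) (np.float64(195.85), np.float64(56.1)) zdir (np.float64(195.82), np.float64(7.5))
```

The index line is 185° and the zero line about 196°, matching the commanded knob angle. I'll push on to 14.5°, then back off and check from above.

```bash
python3 - <<'E'
from plant import robot
from h import *
tr=robot.tip_reach;g=float(np.load('g.npy'))
for a in (10,14.5):
    p,y=tool_at(AX,.034,a,g,1)
    robot.line_to([*p,.056+tr],vel=.03,rotation=[180,0,y])
p,y=tool_at(AX,.034,14.5,g+.014,1)
robot.line_to([*p,.056+tr],vel=.05)
robot.line_to([*p,.12+tr],vel=.1)
# camera over the wheel: camera at tool+x 84mm, tilted 19deg back
e=np.array([np.cos(np.radians(104.5)),np.sin(np.radians(104.5))])
q=AX-.035*e
robot.line_to([*q,.17+tr],vel=.1)
robot.pause(.3)
cc=robot.get_calibration("wrist");np.save('e.npy',cc)
cv2.imwrite("pics/e.png",robot.grab_frame("wrist"));print(robot.observe()['time'])
E
```

```text
11.2083
```

View pics/e.png

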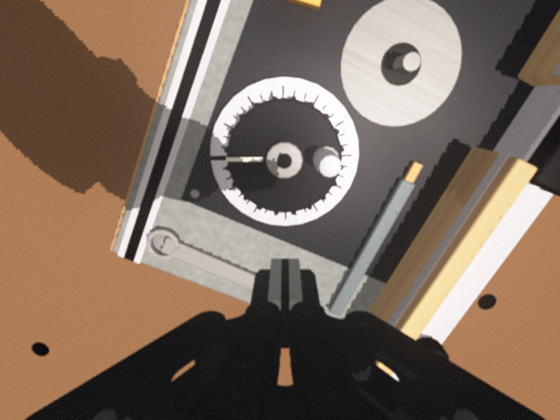

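```bash
python3 z.py pics/e.png 205 120 100 8 pics/e2.png
```

```text
(no output)
```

View pics/e2.png

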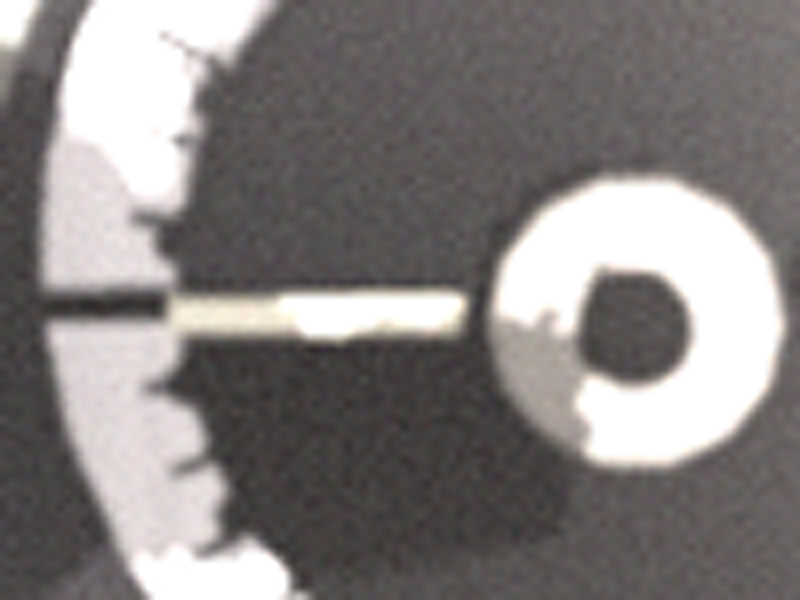

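```bash
python3 - <<'E'
from m import *
c=np.load('e.npy',allow_pickle=True).item()
rep(c,lambda x,y,z:back(c,(205+x/8,120+y/8),z),(637,321),(167,316),(465,314),(45,306),(165,304))
f,R,t=cam(c);print(-R.T@t)
E
```

```text
hub [ 0.50034582 -0.18152158  0.0495    ]
idx (np.float64(195.45), np.float64(48.5)) (np.float64(196.42), np.float64(17.7)) lineDir (np.float64(194.89), np.float64(30.7)) zero (np.float64(196.18), np.float64(63.6)) (np.float64(196.37), np.float64(50.7)) zdir (np.float64(195.46), np.float64(12.9))
idx (np.float64(195.17), np.float64(48.7)) (np.float64(195.64), np.float64(17.9)) lineDir (np.float64(194.89), np.float64(30.7)) zero (np.float64(195.97), np.float64(63.8)) (np.float64(196.09), np.float64(50.9)) zdir (np.float64(195.46), np.float64(12.9))
[ 0.48829121 -0.13362153  0.31168947]
```

The index is about 0.85° (0.75 mm) short of the zero line, so it is well inside tolerance and I'll leave it. Next I'll locate the lever.

```bash
python3 - <<'E'
from plant import robot
from h import *
tr=robot.tip_reach
robot.move_pose([.50,-.03,.20+tr],[180,0,70])
robot.pause(.3)
cc=robot.get_calibration("wrist");np.save('f.npy',cc)
cv2.imwrite("pics/f.png",robot.grab_frame("wrist"));print(robot.observe()['time'])
E
```

```text
12.4417
```

View pics/f.png

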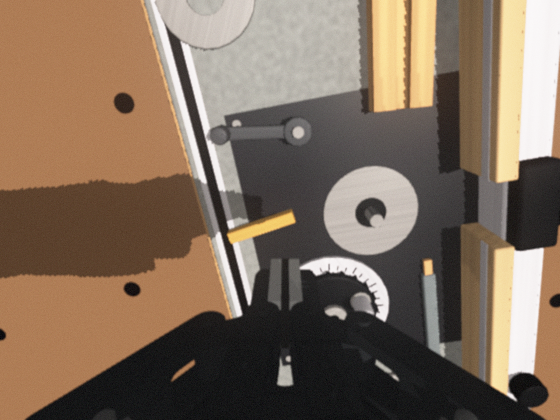

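```bash
python3 z.py pics/f.png 195 85 140 5 pics/f2.png
```

```text
(no output)
```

View pics/f2.png

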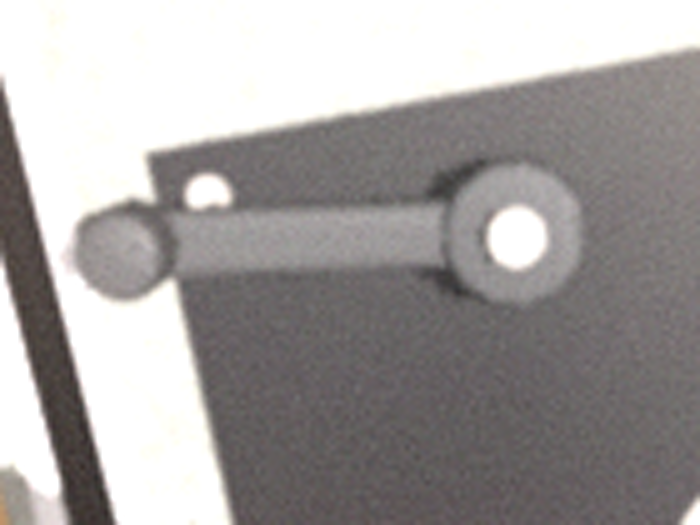

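The zoom shows the lever's tip post at crop (120,253) and the pivot at (516,236). The setup bar, at picture (262,227), is well below.

```bash
python3 - <<'E'
from h import *
c=np.load('f.npy',allow_pickle=True).item()
P=lambda x,y,z:back(c,(195+x/5,85+y/5),z)
pv=P(516,236,.046);tip=P(120,253,.060);d=(tip-pv)[:2]
print(pv,tip,np.linalg.norm(d),np.degrees(np.arctan2(d[1],d[0]))%360)
w=(pv[:2]-AX);print(np.linalg.norm(w),np.degrees(np.arctan2(w[1],w[0])-np.arctan2(200,-5)))
for u in((228,238),(295,216)):print('bar',back(c,u,.037))
E
```

```text
[0.52899701 0.01539726 0.046     ] [0.46528156 0.03724154 0.06      ] 0.06735601259705169 161.07617311567353
0.19913241632550752 -9.630634143025956
bar [ 0.42741688 -0.06041047  0.037     ]
bar [ 0.49916014 -0.06126418  0.037     ]
```

```bash
python3 - <<'E'
from plant import robot
from h import *
tr=robot.tip_reach;PV=np.array([.5293,.0158]);Z=.049+tr;g=.0203;r=.068
p,y=tool_at(PV,r,161,.034,-1)
e,ye=tool_at(PV,r,80,g,-1);print(p,y,e,ye,robot.ik([*e,Z],[180,0,ye]))
robot.move_pose([*p,.13+tr],[180,0,y])
print(robot.line_to([*p,Z],vel=.1,guard=8))
a=161.
p,y=tool_at(PV,r,a,g,-1);robot.line_to([*p,Z],vel=.04)
while a>86:
    a=max(a-10,86)
    p,y=tool_at(PV,r,a,g,-1)
    h=robot.line_to([*p,Z],vel=.04,rotation=[180,0,y],guard=15)
    o=robot.observe();print(a,h,round(o['time'],2),np.round(o['ft_force'],1))
    if h:break
while a>76 and not h:
    a-=1.5
    p,y=tool_at(PV,r,a,g,-1)
    h=robot.line_to([*p,Z],vel=.02,rotation=[180,0,y],guard=6)
    o=robot.observe();print(a,h,round(o['time'],2),np.round(o['ft_force'],1))
    if np.linalg.norm(o['ft_force'][:2])>9:break
cc=robot.get_calibration("wrist");np.save('i.npy',cc)
cv2.imwrite("pics/i.png",robot.grab_frame("wrist"))
E
```

```text
[0.45393542 0.005791  ] 71 [0.52111648 0.08629199] -10 [  -4.80053147   -3.70654371  -23.29561653   70.41092718    0.
 -174.80053147]
False
151.0 False 14.8 [ 0.1 -0.3 -0.8]
141.0 False 15.26 [-0.6 -0.3 -0.2]
131.0 False 15.72 [-0.5  0.3 -0.1]
121.0 False 16.18 [-0.5 -0.   1. ]
111.0 False 16.63 [0.2 1.1 0.4]
101.0 False 17.09 [ 0.4 -0.4  0.2]
91.0 False 17.55 [-0.1 -0.2  0.8]
86 False 17.86 [-0.  -0.4  0.9]Traceback (most recent call last):
  File "<stdin>", line 19, in <module>
plant.IKError: the arm cannot follow that straight line within its joint ranges
```

Joint 6 reached its range limit near yaw -5°. I'll hold the yaw for the last few degrees, after looking at where the lever is.

```bash
python3 - <<'E'
from plant import robot
from h import *
o=robot.observe();print(o['q'],o['tool_pos'],o['tcp_rot'])
cc=robot.get_calibration("wrist");np.save('i.npy',cc)
cv2.imwrite("pics/i.png",robot.grab_frame("wrist"))
E
```

```text
[-5.01995393e+00 -5.06783587e+00 -2.45869151e+01  7.04680841e+01
  3.74462872e-03  1.78791741e+02] [0.51374414 0.08498708 0.12163963] [-1.79996527e+02 -1.29126896e-02 -3.81169505e+00]
```

View pics/i.png

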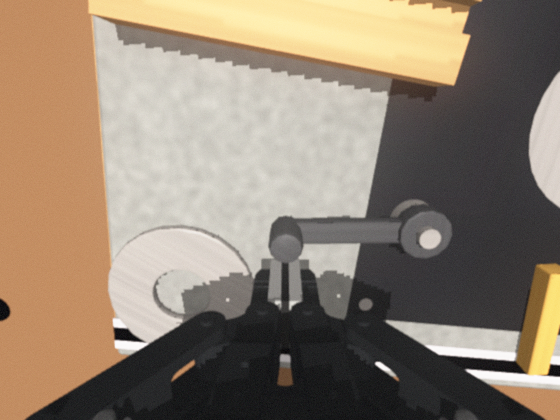

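The fingertip is square behind the post (286,240), and the lever is nearly over. I'll push the last bit straight.

```bash
python3 - <<'E'
from plant import robot
from h import *
tr=robot.tip_reach;PV=np.array([.5293,.0158]);Z=.049+tr;g=.0203;r=.068
h=False
for a in(84,82,80.5,79,77.5,76):
    p,y=tool_at(PV,r,a,0,-1)
    u=np.radians(-3.8);p=p-g*np.array([np.cos(u),np.sin(u)])
    h=robot.line_to([*p,Z],vel=.015,guard=6)
    o=robot.observe();print(a,h,round(o['time'],2),np.round(o['ft_force'],1),o['tool_pos'])
    if h or np.linalg.norm(o['ft_force'][:2])>7:break
tp=np.array(o['tool_pos'])
robot.line_to([tp[0]-.02,tp[1],Z],vel=.05)
robot.line_to([tp[0]-.02,tp[1],.2+tr],vel=.1)
robot.move_pose([.47,-.03,.20+tr],[180,0,70]);robot.pause(.3)
cc=robot.get_calibration("wrist");np.save('j.npy',cc)
cv2.imwrite("pics/j.png",robot.grab_frame("wrist"))
e=np.array([np.cos(np.radians(104.5)),np.sin(np.radians(104.5))])
q=AX-.035*e
robot.move_pose([*q,.17+tr],[180,0,104.5]);robot.pause(.3)
cc=robot.get_calibration("wrist");np.save('k.npy',cc)
cv2.imwrite("pics/k.png",robot.grab_frame("wrist"));print(robot.observe()['time'])
E
python3 z.py pics/k.png 205 120 100 8 pics/k2.png
```

```text
84 False 18.22 [-1.6  0.8  0.9] [0.51604156 0.08485655 0.12153067]
82 False 18.52 [-1.8  1.3 -0. ] [0.51856427 0.0844414  0.1214967 ]
80.5 False 18.79 [-0.8  1.2  0.1] [0.52038699 0.08414676 0.12155769]
79 False 19.06 [-5.   2.5  0.7] [0.52178989 0.08398176 0.12149001]
77.5 True 19.27 [ 0.1 -0.6  0.5] [0.52186271 0.08399094 0.12074282]
24.4
```

View pics/j.png

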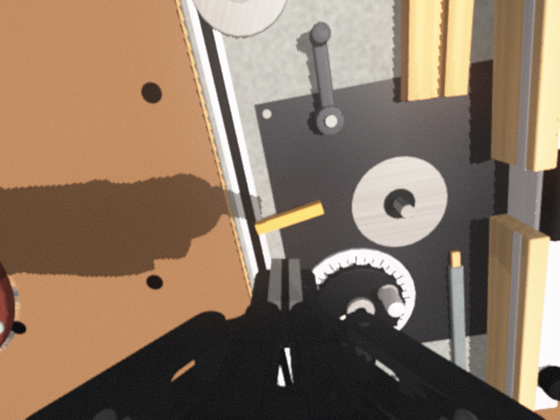

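View pics/k2.png

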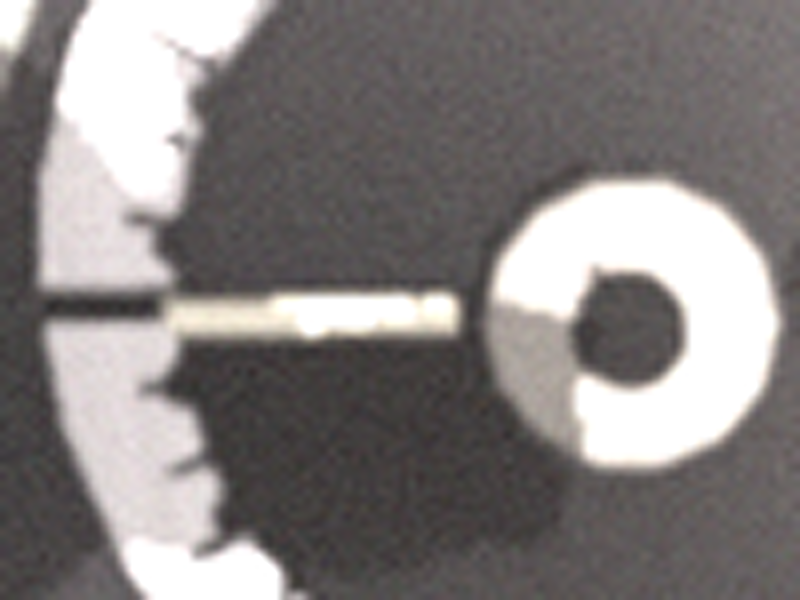

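```bash
python3 - <<'E'
from plant import robot
from h import *
c=np.load('j.npy',allow_pickle=True).item()
pv=back(c,(330,121),.046);tip=back(c,(319.5,32.5),.060);d=(tip-pv)[:2]
a=np.degrees(np.arctan2(d[1],d[0]));print(pv,np.linalg.norm(d),a,'joint',np.radians(170.4-a))
if np.radians(170.4-a)>1.5: robot.job_done();print('handed in',robot.observe()['time'])
E
```

```text
[0.52831818 0.01575385 0.046     ] 0.06806712498788003 80.8878293161878 joint 1.562282099039667
the job is handed in; nothing more can be done
the job is handed in; nothing more can be done
```

The wheel is back on the zero line, the lock lever is over at its locked stop, and I handed the job in at about 24 s. The system gave no verdict.

- **Wheel:** I pushed the finger knob round with closed fingertips, about 110° anticlockwise. Seen from above, the index line was about 0.8° (roughly 0.7 mm) short of the zero line, against the 3 mm allowed. The view after locking looked the same.
- **Lever:** I pushed the tip post clockwise until the force rose at the stop. The last picture puts it at about 1.56 rad, above the 1.4 needed.
- **Other items:** In the last pictures I saw no sign that the ring or any loose item in view had moved, though I did not measure them. The arm was well above everything at the end.
- **Forces:** Readings at the wrist stayed at about 6 N or less wherever I sampled them.

One push step near the end of the lever's swing was refused because joint 6 was close to its range limit. Nothing moved on that call, and I finished the swing with the wrist angle held fixed. My angle readings from different views disagree by about 1°.

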